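# Seat a flat-edged specimen carrier against the alignment bar of its jig

## Robot

A 6-joint arm with a two-finger parallel gripper is mounted at the origin on the work surface. World frame = base frame: x ahead of the robot, y to its left, z up, the work surface at z = 0. Lengths are in m, angles in degrees, forces in N, time in s.
With the tool pointing down it reaches from about 0.325 to 0.775 m from the base axis. Payload 5.5 kg.
Tool frame: the origin (TCP) lies at the centre of the arm's flange, where the gripper is bolted on; the fingertips stand 182 mm ahead of it and the grasp point (between the pads) lies 163 mm ahead of it; z points along the fingers, y is the line along which they close (so a half turn about z gives the same grasp; the last joint's range is limited). The gripper opens to 88 mm and grips with 3 to 60 N. Pads are 20 mm wide; open, the fingers measure 115 mm over their backs; the gripper's body (75 mm by 178 mm) begins 61 mm behind the grasp point.
Start: joints at [-79.395, 5.22, 70.514, -0, 104.267, -3.249], TCP at [0.144, -0.583, 0.405] pointing down, gripper open.
Joint ranges: [-164.24, 164.24], [-49.07, 125.15], [9.68, 141.18], [-86.29, 266.29], [3.28, 154.24], [-151.56, 151.56]. Speed limits (degrees/s): [147.25, 147.25, 172.46, 180, 180, 180].

## Interface

Orientations are given as [roll, pitch, yaw] about the fixed x, y, z axes, in that order (R = Rz(yaw) Ry(pitch) Rx(roll)).
In Python, from station import r gives the robot as it stands. The module is installed in compiled form; this text tells all that it offers. Calls block until the motion is done:
- r.reach(position, orientation): joint-space move of the TCP to a pose.
- r.servo_line(position, rotation=None, speed=0.15): straight line of the TCP; rotation=None keeps the orientation; speed is the mean speed in m/s.
- r.move_joints(angles): joint-space move.
- r.let_go() and r.grab(squeeze=None): open the fingers fully, or close them until they stop; squeeze is the grip in N (None keeps the last).
- r.wait(seconds).
- r.inverse_kinematics(position, orientation): joint angles nearest the present ones, or None.
- r.sense(): the state.
- r.snapshot(name): name is "side" or "top" or "wrist"; returns a dict with "frame" (400x640x3 uint8, red, green, blue), "fx", "fy", "cx", "cy" (pixels), "R" (3x3) and "t" (3): a world point X has camera coordinates R X + t. Camera axes: x right, y down, z forward; pixel columns grow to the right and rows downward; lengths in m; the calibration is good to about 2 mm. The wrist camera is an equidistant fisheye: a pixel r from the principal point sees the ray r / f radians off the axis. A picture is of the moment at which its call begins. There is no depth.
A pose or a line that the arm cannot do raises r.IKError and nothing moves.
- r.hand_in(): hands the job in; it is judged then, once.
The state is a dict: "clock": time; "joints": joint angles; "joint_vel": joint speeds; "joint_torque": joint torques, N m; "tcp_pos": TCP position; "orientation": TCP orientation; "contact_force": force on the tool from outside, world axes, zero at the start; "torque": the same for the moment, N m; "opening": finger opening in m; "gripper_force": force on a finger pad.
Only numpy, scipy, OpenCV 4.12 (cv2) and the standard library are available. Lean on these libraries where they do the work, as an engineer would, in place of code of your own. Each camera call takes 0.05 s, during which the arm holds its last target. There are 200 camera calls.

## Task

Turn the round steel specimen carrier on its jig, pushing its posts with a fingertip, until its flat edge faces the alignment bar; then press it home so that the flat lies flush along the bar, hold it pressed there with about 8 newtons for a good second, and leave it seated. Be gentle: never push it with as much as 12 newtons, keep it down on the jig plate the whole time, and do not disturb the other things on the bench.

Things in the scene. Friction and masses are not known exactly. Their poses are not given: they have to be found in the camera images.
- carrier: Loose steel ring, 0.4-0.85 kg, outside diameter 110 mm, centre hole 42 mm, with one flat on its rim, 45 mm from the centre, 62 mm long. Origin: its centre, at plate-top height. +x points from the centre squarely to the flat; z up. It spans 1.5 to 10 mm above the plate (small feet under it). Two upright posts, 12 mm diameter, stand on it, 10 to 28 mm above the plate, at y = +29 and -29 mm.
- flat_mid (a point): Middle of the carrier's flat edge, 6 mm above the plate: 45 mm from the disc's centre. Axes as the carrier's (x points out of the flat).
- post_a (a point): Centre of the carrier's post at y = +29 mm, 19 mm above the plate (half-way up the post). A sideways push of about 3 to 6 N on a post turns the carrier.
- post_b (a point): Centre of the carrier's post at y = -29 mm, 19 mm above the plate (half-way up the post). A sideways push of about 3 to 6 N on a post turns the carrier.
- jig: Fixed jig: black plate 170 (x) x 150 (y) x 12 mm. Origin: centre of its underside (bench level). Bar at its +x side; at x = -9, y = 0 mm an upright pin, 10 mm diameter, 9 mm high above the plate, stands loosely in the carrier's hole: the carrier can turn and slide up to 16 mm about it. Flat facing the bar, it can slide in +x until flat meets bar, its centre then at x = +5 mm.
- bar: Fixed rigid steel alignment bar on the jig, 14 (x) x 96 (y) mm, 16 mm high above the plate's top. Origin: on the plate's top (12 mm above the bench), at the middle of the face that looks at the carrier (jig x = +50 mm). Axes as the jig's: x points into the bar, away from the carrier; y runs along the bar.
- bar_face (a point): Middle of the bar's face that the flat must lie against, 6 mm above the plate's top. Axes as the jig's: x points into the bar.
- reagent: Bystander: glass reagent bottle, 56 mm diameter, 120 mm high. Origin: centre of its underside.
- tube_rack: Bystander: tube rack 40 x 100 mm, 47 mm high with its tubes. Origin: centre of its underside.
- petri: Bystander: closed dish 60 mm diameter, 14 mm high. Origin: centre of its underside.
Not all that is in view belongs to the job. Of the things like the jig, leave any that is red; of the rest the smaller one is meant.

How it is judged:
By the outcome, as a careful person would: the job done as asked, in the order asked, and still so for the second after the job is handed in, with the robot touching nothing.
It also fails if it takes over 72 s, if anything falls off the work surface, if the arm or the gripper's body presses on something with over 40 N, if the wrist force passes 120 N, or if a joint passes its speed limit or range.

## Working session

There is one attempt and no reset: what is moved stays moved. The work goes in short steps, each a Python script; the robot and the scene stay as the last script left them, time stands still between calls to the robot, and variables do not carry over. Pictures are saved under pics/ and viewed, at most 10 in all, crops included, and the job is handed in when it is done.

```bash
mkdir -p pics
python3 - <<'E'
from station import r
import cv2,pickle
for n in ["top","side"]:
    s=r.snapshot(n); pickle.dump(s,open(n+".pkl","wb")); cv2.imwrite(f"pics/{n}0.png",s["frame"][:,:,::-1]); print(n,s["fx"],s["cx"],s["cy"],s["R"],s["t"])
print(r.sense())
E
```

```text
top 488.7091805386778 318.92649027057007 197.69545186300252 [[-0.01223254 -0.99985933 -0.01147526]
 [-0.98447208  0.01405248 -0.17497786]
 [ 0.1751145   0.00915665 -0.98450549]] [0.06690034 0.46036491 1.18075052]
side 371.96646147869467 318.6777149345305 199.8392809732142 [[-0.99807411 -0.06167931 -0.0066129 ]
 [-0.03592527  0.66163095 -0.74896853]
 [ 0.05057116 -0.74728853 -0.66257257]] [0.44007883 0.03804182 1.22296975]
{'clock': 0.1, 'joints': array([-7.93941728e+01,  5.26000739e+00,  7.05734297e+01, -3.40205831e-04,
        1.04265110e+02, -3.25084556e+00]), 'joint_vel': array([ 0.0306976 , -0.1219213 , -0.1347588 ,  0.06635323, -0.01841698,
       -0.12557589]), 'joint_torque': array([ 3.16976228e-03, -4.47859383e+01, -4.07568169e+01,  7.00763706e-02,
        2.84436950e-02, -1.04880562e-04]), 'tcp_pos': array([ 0.14368355, -0.5826088 ,  0.40362227]), 'orientation': array([-1.79901593e+02, -5.25903784e-03,  1.38565847e+01]), 'contact_force': array([0.85991922, 0.65502674, 0.19686375]), 'torque': array([-0.0303607,  0.045819 ,  0.0030713]), 'gripper_force': 0.0, 'opening': 0.08780371675767568}
```

View pics/top0.png

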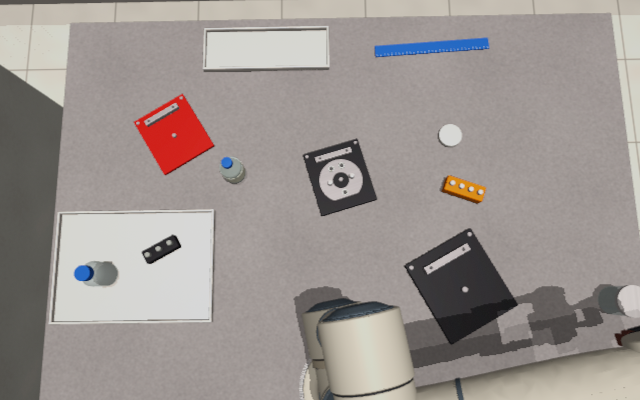

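View pics/side0.png

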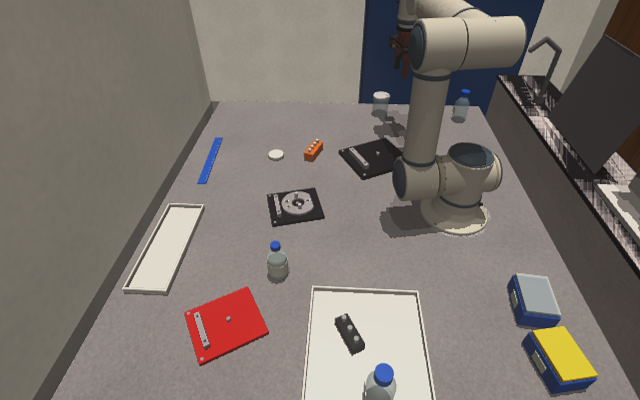

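The top view offers three jig-like things: red (175,134), large black (462,285) and small black with the carrier (340,177). Red is excluded and the smaller black one is meant, so I choose (340,177). I'll check it with a close crop.

```bash
cat > h.py <<'E'
import numpy as np,cv2,pickle
def ray(s,u,v,fish=False):
    x=(u-s["cx"])/s["fx"];y=(v-s["cy"])/s["fy"]
    if fish:
        th=np.hypot(x,y); k=np.sin(th)/max(th,1e-9); d=np.array([x*k,y*k,np.cos(th)])
    else: d=np.array([x,y,1.])
    R=np.array(s["R"]); return -R.T@np.array(s["t"]), R.T@d
def onplane(s,u,v,z,fish=False):
    c,d=ray(s,u,v,fish); return c+d*(z-c[2])/d[2]
def project(s,X,fish=False):
    p=np.array(s["R"])@np.array(X)+np.array(s["t"])
    if not fish: return s["fx"]*p[0]/p[2]+s["cx"], s["fy"]*p[1]/p[2]+s["cy"]
    rr=np.hypot(p[0],p[1]); th=np.arctan2(rr,p[2]); return s["fx"]*th*p[0]/rr+s["cx"], s["fy"]*th*p[1]/rr+s["cy"]
E
python3 - <<'E'
from h import *
s=pickle.load(open("top.pkl","rb"));f=s["frame"]
cv2.imwrite("pics/crop1.png",cv2.resize(f[130:225,295:385,::-1],None,fx=6,fy=6,interpolation=cv2.INTER_CUBIC))
m=(f.max(2)<70).astype(np.uint8); m[:, :290]=0;m[:,390:]=0;m[:125]=0;m[230:]=0
c=max(cv2.findContours(m,0,1)[0],key=cv2.contourArea)
box=cv2.boxPoints(cv2.minAreaRect(c)); P=np.array([onplane(s,u,v,.012) for u,v in box]); print(P,P.mean(0))
print(np.linalg.norm(np.diff(P,axis=0),axis=1))
print("petri",onplane(s,450,135,.01),"rack",onplane(s,465,189,.03),"bottle",onplane(s,232,172,.05))
E
```

```text
[[ 0.58090928  0.10234904  0.012     ]
 [ 0.6239218  -0.04198551  0.012     ]
 [ 0.460011   -0.08552376  0.012     ]
 [ 0.41875202  0.05574602  0.012     ]] [0.52089852 0.00764645 0.012     ]
[0.15060723 0.16959461 0.14717152]
petri [ 0.6283807  -0.28379773  0.01      ] rack [ 0.48017632 -0.30774603  0.03      ] bottle [0.52821659 0.27807371 0.05      ]
```

View pics/crop1.png

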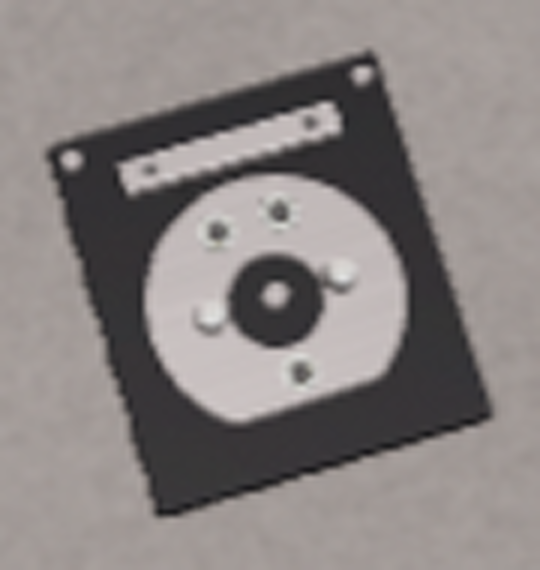

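The crop confirms it: the small black jig has its bar at the top and the carrier's flat at the bottom (310,400), about 180° away. The posts are at (212,316) and (343,274). I'll move above it and look with the wrist camera.

Run:
```python
from station import r
from h import *
r.grab(5)
r.reach([0.47,-0.01,0.40],[180,0,105.4])
s=r.snapshot("wrist"); pickle.dump(s,open("w1.pkl","wb")); cv2.imwrite("pics/w1.png",s["frame"][:,:,::-1])
q=r.sense(); print(q["clock"],q["tcp_pos"],q["orientation"],q["joints"],q["opening"],q["contact_force"],s["fx"],s["cx"],s["cy"])
```

```text
3.8417 [ 0.4701019  -0.01068319  0.39994465] [-1.79989087e+02  6.26755010e-03  1.05317163e+02] [-5.44481726e+00 -1.48700385e+01  8.99700336e+01 -1.00679367e-02
  1.04907987e+02 -2.07645692e+01] 0.00047217384330873507 [ 0.96929923 -0.2961777  -0.59540585] 309.70691628693146 317.32570304466583 204.35251965209403
```

View pics/w1.png

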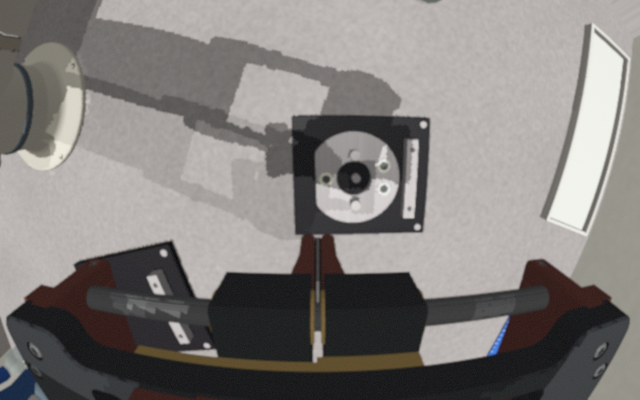

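Wrist view: jig corners at about (292,116), (430,118), (427,234) and (295,234), bar at x≈410. The carrier's posts are at (355,155) and (355,205), the pin at (355,178), the flat on the left at x≈315, and the fingertips at (318,236). Next I'll compute the positions.

Run:
```python
from h import *
s=pickle.load(open("w1.pkl","rb"));f=s["frame"]
cv2.imwrite("pics/w1c.png",cv2.resize(f[105:245,280:440,::-1],None,fx=4.5,fy=4.2,interpolation=cv2.INTER_CUBIC))
for n,u,v,z in [("c--",295,234,.012),("c-+",292,116,.012),("c++",430,118,.012),("c+-",427,234,.012),("pA",355,155,.04),("pB",355,205,.04),("pin",355.5,178,.021)]:
    print(n,onplane(s,u,v,z,True).round(4))
```

```text
c-- [ 0.4608 -0.0854  0.012 ]
c-+ [0.4206 0.0561 0.012 ]
c++ [0.5817 0.1025 0.012 ]
c+- [ 0.6294 -0.0409  0.012 ]
pA [0.5008 0.0334 0.04  ]
pB [ 0.5176 -0.0216  0.04  ]
pin [0.5121 0.0058 0.021 ]
```

View pics/w1c.png

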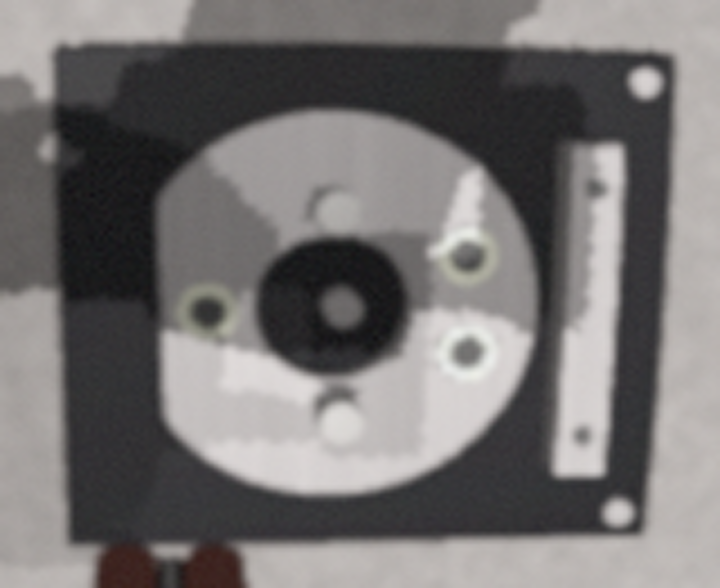

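```bash
cat > c.py <<'E'
from station import r
from h import *
YAW=15.4; a=np.radians(YAW); E=np.array([[np.cos(a),-np.sin(a)],[np.sin(a),np.cos(a)]])
PIN=np.array([.513,.0058])
def world(xy,z): return [*(PIN+E@np.array(xy)),z]
def jig(p): return E.T@(np.array(p)[:2]-PIN)
def ori(yj):
    y=yj+YAW
    return [180,0,(y+180)%360-180]
def base():
    r.wait(.15); return np.mean([r.sense()["contact_force"] for _ in range(3)],axis=0)
def force(b): return E.T@(r.sense()["contact_force"]-b)[:2]
def snap(n):
    s=r.snapshot("wrist"); pickle.dump(s,open(n+".pkl","wb")); cv2.imwrite(f"pics/{n}.png",s["frame"][:,:,::-1]); return s
E
python3 - <<'E'
from c import *
r.reach(world([.021,-.0285],.26),ori(180))
r.servo_line(world([.021,-.0285],.208),speed=.06)
b=base(); print("base",b,r.sense()["tcp_pos"],r.sense()["joints"][5])
np.save("b.npy",b)
mx=0
for x in np.arange(.018,-.0001,-.003):
    r.servo_line(world([x,-.0285],.208),speed=.025); f=force(b); print(x.round(3),f.round(2),(r.sense()["contact_force"]-b)[2].round(2))
    if np.linalg.norm(f)>7: print("STOP");break
snap("w2"); print(r.sense()["clock"])
E
```

```text
base [ 0.37177648 -0.54472614  0.40254562] [ 0.54098362 -0.0161199   0.20860101] -110.70637075260022
0.018 [0.08 0.29] -0.76
0.015 [0.72 0.95] -0.91
0.012 [0.32 0.46] -0.66
0.009 [-0.03  0.73] -0.69
0.006 [-0.99  0.11] -0.23
0.003 [-0.58  0.89] -0.03
0.0 [-0.3   0.04] -0.59
8.325
```

View pics/w2.png

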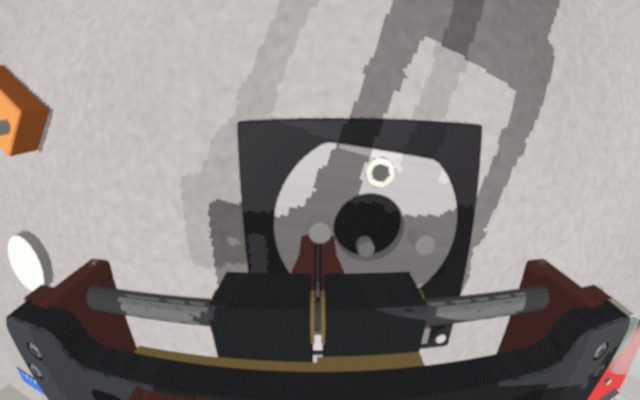

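The view shows the pushed post at (319,233) centred against the tip. The hole is at (368,223), the pin at (365,247), the other post at (425,243) and the flat at the top. I'll follow the arc about the pin.

Run:
```python
from c import *
s=pickle.load(open("w2.pkl","rb")); A,B=[jig(onplane(s,u,v,.04,True)) for u,v in((319,233),(425,243))]
print("posts",A,B,"yaw",np.degrees(np.arctan2(*(A-B)[::-1]))-90, "hole",jig(onplane(s,368,223,.022,True)),"pin",jig(onplane(s,365,247,.021,True)))
b=np.load("b.npy")
for ph in range(-96,-223,-6):
    p=np.radians(ph); r.servo_line(world([.029*np.cos(p),.029*np.sin(p)],.208),ori(ph-90),speed=.015)
    f=force(b); 
    if ph%24==0: print(ph,f.round(2))
    if np.linalg.norm(f)>7: print("STOP",ph,f);break
snap("w3"); print(r.sense()["clock"],r.sense()["tcp_pos"],r.sense()["joints"][5])
```

```text
posts [-0.01847338 -0.02820037] [-0.01201895  0.029031  ] yaw -186.43450796829381 hole [-1.74618288e-02 -8.83143552e-05] pin [-0.00205073 -0.00086948]
-96 [-0.23  1.18]
-120 [ 0.92 -0.09]
-144 [ 1.44 -0.28]
-168 [0.47 0.05]
-192 [-0.13 -0.79]
-216 [-2.3  -1.18]
16.075 [0.48709315 0.01882309 0.20798367] 24.65451795071416
```

View pics/w3.png

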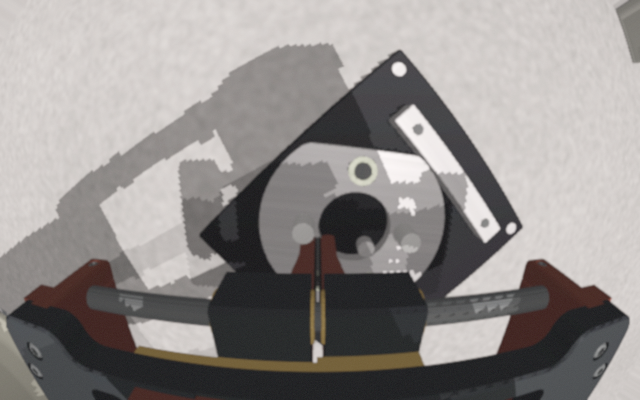

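The pushed post has slipped to (303,233), off-centre on the tip. The other post is at (411,242), and the bar lies ahead on the right. I'll compute the state and recentre the tip behind the post.

```bash
cat >> c.py <<'E'
def state(s,pa,pb):
    A,B=[jig(onplane(s,*p,.04,True)) for p in (pa,pb)]
    return A,B,(A+B)/2,np.degrees(np.arctan2(*(A-B)[::-1]))-90   # A: post at carrier +y
E
python3 - <<'E'
from c import *
s=pickle.load(open("w3.pkl","rb")); A,B,C,y=state(s,(303,233),(411,242)); q=r.sense()
t=jig(q["tcp_pos"]); print("A",A,"B",B,"C",C,"yaw",y,"tip",t,"F",force(np.load("b.npy")))
th=y+90; td=np.radians(th-90); T=np.array([np.cos(td),np.sin(td)])
print("dist tip-post along",(A-t)@T, "tang dir",th-90,"bar",[jig(onplane(s,u,v,.028,True)) for u,v in((392,119),(488,242))])
E
```

```text
A [-0.01535697  0.037117  ] B [ 0.02352928 -0.00521281] C [0.00408615 0.01595209] yaw 42.572116893046996 tip [-0.02151831  0.01943523] F [-2.47494117 -0.46791886]
dist tip-post along 0.016499399636955805 tang dir 42.572116893046996 bar [array([0.05744174, 0.0495284 ]), array([ 0.06115731, -0.04827602])]
```

Run:
```python
from c import *
def u(d): d=np.radians(d); return np.array([np.cos(d),np.sin(d)])
t=jig(r.sense()["tcp_pos"])
r.servo_line(world(t-.008*u(42.6),.208),speed=.04)
A=np.array([-.0154,.0371])
r.servo_line(world(A-.024*u(21),.208),ori(21),speed=.04)
b=base(); np.save("b.npy",b)
mx=0
for y in [42.6]+list(range(39,9,-3)):
    n=y/2; P=np.array([.004,.0155])+.029*u(y+90)
    r.servo_line(world(P-.0155*u(n),.208),ori(n),speed=.015); f=force(b); mx=max(mx,np.linalg.norm(f))
    if int(y)%2: print(y,f.round(2))
    if np.linalg.norm(f)>7: print("STOP",y,f);break
snap("w4"); print(mx,r.sense()["clock"],jig(r.sense()["tcp_pos"]))
```

```text
39 [-5.11  0.33]
33 [-2.57  0.83]
27 [0.04 1.47]
21 [0.15 0.17]
15 [-0.06  0.91]
5.119049524077901 20.5667 [-0.01741216  0.04232051]
```

View pics/w4.png

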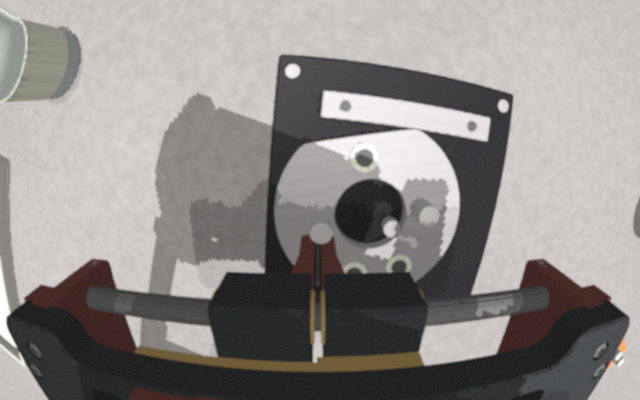

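The posts are at (320,233) and (430,215). The flat runs from about (303,145) to (418,130) and the bar's near top edge from (321,117) to (488,141). I'll compute the remaining angle.

Run:
```python
from c import *
s=pickle.load(open("w4.pkl","rb")); A,B,C,y=state(s,(320,233),(430,215)); print("A",A,"B",B,"C",C,"yaw",y)
K=[jig(onplane(s,u,v,.028,True)) for u,v in((321,117),(488,141))]; print("bar",K,np.degrees(np.arctan2(*(K[0]-K[1])[::-1]))-90)
f=s["frame"]; x0,x1,y0,y1=260,520,45,260
cv2.imwrite("pics/w4c.png",cv2.resize(f[y0:y1,x0:x1,::-1],None,fx=3,fy=2.75,interpolation=cv2.INTER_CUBIC))
Fl=[jig(onplane(s,u,v,.022,True)) for u,v in((303,145),(418,130))];print("flat",Fl,np.degrees(np.arctan2(*(Fl[0]-Fl[1])[::-1]))-90)
```

```text
A [0.00020541 0.04225239] B [ 0.01569266 -0.01408411] C [0.00794904 0.01408414] yaw 15.371249372946181
bar [array([0.05788   , 0.04792155]), array([ 0.05941757, -0.04776982])] 0.9205504559406705
flat [array([0.04199885, 0.05579145]), array([ 0.05810164, -0.00568944])] 14.676957289231126
```

View pics/w4c.png

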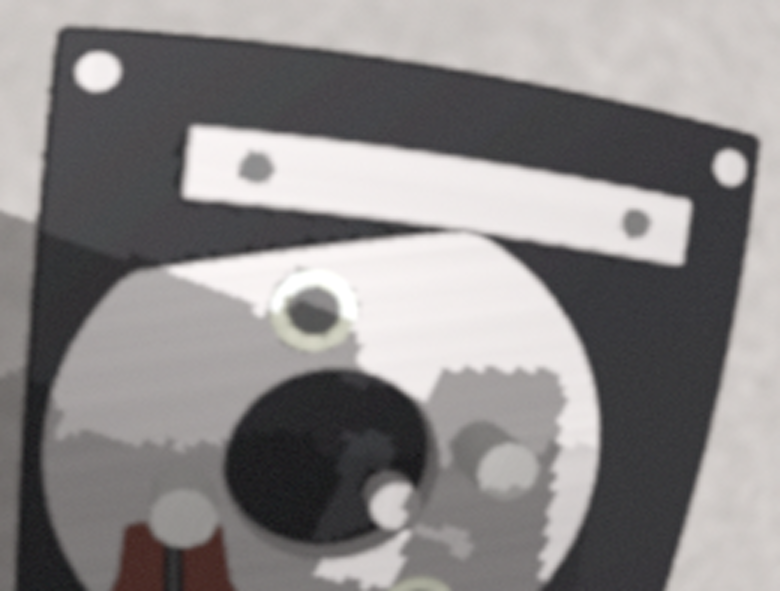

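Run:
```python
from c import *
def u(d): d=np.radians(d); return np.array([np.cos(d),np.sin(d)])
b=np.load("b.npy"); mx=0
for k in np.linspace(.1,1,13):
    y=14.5*(1-k); C=np.array([.008,.014])*(1-k)+np.array([.0145,.004])*k; n=6-12*k
    P=C+.029*u(y+90)-.0165*u(n)
    r.servo_line(world(P,.208),ori(n),speed=.01); f=force(b); mx=max(mx,np.linalg.norm(f)); print(k.round(2),f.round(2))
    if np.linalg.norm(f)>6: print("STOP");break
s=snap("w5"); print(mx,r.sense()["clock"],jig(r.sense()["tcp_pos"]))
cv2.imwrite("pics/w5c.png",cv2.resize(s["frame"][45:260,240:520,::-1],None,fx=2.8,fy=2.75,interpolation=cv2.INTER_CUBIC))
```

```text
0.1 [-0.71  0.54]
0.18 [0.65 0.75]
0.25 [0.27 1.26]
0.32 [0.77 0.4 ]
0.4 [0.13 0.54]
0.48 [0.22 0.35]
0.55 [-0.35  0.43]
0.62 [0.54 0.6 ]
0.7 [-0.18 -0.47]
0.77 [0.28 0.82]
0.85 [0.09 0.53]
0.92 [-4.8   1.79]
1.0 [-8.32  3.55]
STOP
9.043021611337458 24.3083 [-0.00279771  0.03500445]
```

View pics/w5c.png

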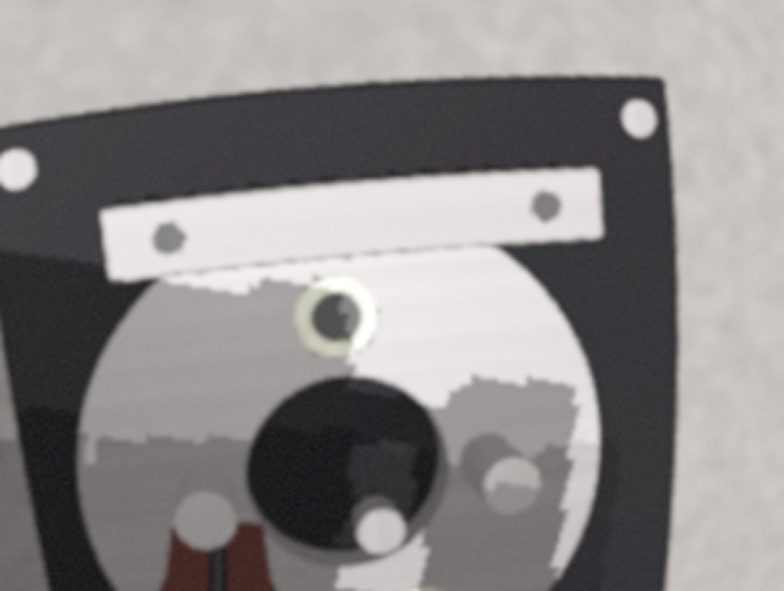

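The flat now lies along the bar with no visible gap, from crop (160,275) to (490,245), and the reading is about 9 N. I'll back off, nudge the other post to square it, then press at the rim's centre.

```bash
cat >> c.py <<'E'
def mf(b,n=5):
    v=[]
    for _ in range(n): r.wait(.02); v.append(E.T@(r.sense()["contact_force"]-b)[:2])
    return np.mean(v,axis=0)
def press(x,y,z,b,goal,xmax):
    while x<xmax:
        f=mf(b)
        if -f[0]>=goal: break
        x+=.0007 if -f[0]<1.5 else min(.0003,max(.00008,(goal+f[0])*.00015))
        r.servo_line(world([x,y],z),speed=.012)
    print("press x",x,"F",f); return x
E
python3 - <<'E'
from c import *
t=jig(r.sense()["tcp_pos"])
r.servo_line(world(t-[.010,0],.208),ori(0),speed=.03)
r.servo_line(world(t-[.010,0],.235),speed=.08)
y=-.025
r.servo_line(world([-.010,y],.235),speed=.1)
r.servo_line(world([-.010,y],.208),speed=.06)
b=base(); print("base",b)
x=press(-.0055,y,.208,b,6,.004)
s=snap("w6"); print(r.sense()["clock"])
r.servo_line(world([x-.008,y],.208),speed=.04)
r.servo_line(world([x-.008,y],.24),speed=.08)
r.servo_line(world([-.058,.004],.24),speed=.12)
print(r.sense()["clock"])
A,B,C,yy=state(s,(320-0,233),(320,233)); print("contact post est",A)
E
```

```text
base [0.20473681 0.05443826 0.41287198]
press x -0.002239999999999999 F [-6.28671799 -0.61399217]
29.6167
31.1333
contact post est [ 0.01469274 -0.02704076]
```

Run:
```python
from c import *
r.servo_line(world([-.058,.004],.1975),speed=.06)
b=base(); print("base",b,r.sense()["tcp_pos"])
x=press(-.0555,.004,.1975,b,7.7,-.046); t0=r.sense()["clock"]; print("t0",t0)
F=[]
while r.sense()["clock"]-t0<2.0 and x<-.046:
    f=-mf(b,8)[0]; F.append(round(f,2))
    if abs(f-8)>.6: x+=np.clip((8-f)*.00012,-.0002,.0002); r.servo_line(world([x,.004],.1975),speed=.01)
print(x,F)
s=snap("w7"); cv2.imwrite("pics/w7c.png",cv2.resize(s["frame"][60:260,240:440,::-1],None,fx=3,fy=3,interpolation=cv2.INTER_CUBIC)); print(r.sense()["clock"])
```

```text
base [ 0.44716457  0.31765149 -0.71694855] [ 0.45620506 -0.00576107  0.19809179]
press x -0.0511206116592942 F [-7.91995689 -0.19469324]
t0 35.725
-0.0511206116592942 [np.float64(8.18), np.float64(7.79), np.float64(7.63), np.float64(8.09), np.float64(7.93), np.float64(7.91), np.float64(7.65), np.float64(7.86), np.float64(7.67), np.float64(7.72), np.float64(7.89), np.float64(8.05), np.float64(7.69), np.float64(7.9), np.float64(7.73)]
37.775
```

View pics/w7c.png

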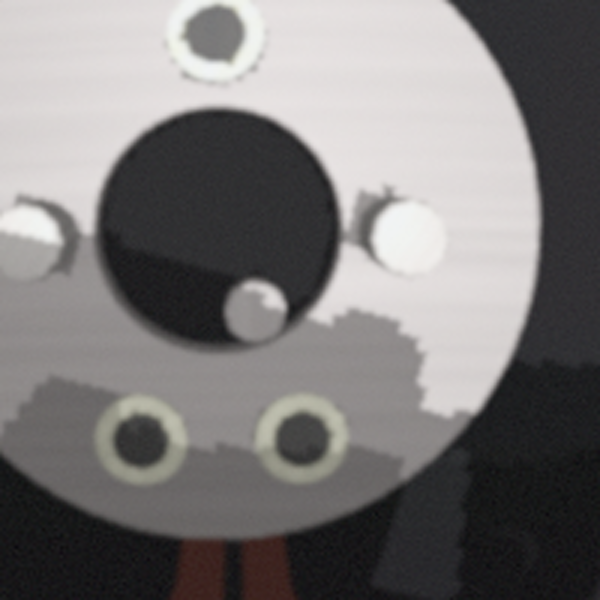

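The press held at 7.6–8.2 N for 2 s. The carrier sits square with the tip on the rim's centre at crop (235,540). I'll retreat gently, check numerically for a dark gap along the face, and hand in.

Run:
```python
from c import *
r.servo_line(world([-.066,.004],.1975),speed=.02)
r.servo_line(world([-.066,.004],.36),speed=.15)
r.servo_line(world([-.115,.004],.36),speed=.15)
s=snap("w8"); g=cv2.cvtColor(s["frame"],cv2.COLOR_RGB2GRAY).astype(float)
c=-np.array(s["R"]).T@np.array(s["t"]); print("cam jig",jig(c),c[2])
for y in (-.033,-.022,-.01,.004,.016,.026,.03,.05):
    row=[]
    for x in np.arange(.046,.070,.002):
        u,v=project(s,world([x,y],.022),True); row.append(int(cv2.getRectSubPix(g.astype(np.float32),(1,1),(float(u),float(v)))[0,0]))
    print(y,row)
print(r.sense()["clock"])
```

```text
cam jig [-0.04011032  0.00328596] 0.33922234614489083
-0.033 [205, 204, 194, 154, 85, 57, 70, 119, 190, 199, 178, 164, 184]
-0.022 [205, 205, 206, 205, 203, 203, 179, 138, 191, 199, 197, 197, 198]
-0.01 [206, 205, 207, 205, 202, 201, 163, 140, 194, 198, 197, 196, 197]
0.004 [110, 115, 154, 211, 215, 202, 159, 142, 195, 198, 196, 196, 197]
0.016 [205, 205, 204, 203, 202, 202, 166, 143, 195, 197, 195, 195, 196]
0.026 [202, 202, 204, 202, 201, 199, 152, 149, 194, 196, 196, 195, 195]
0.03 [202, 202, 202, 201, 200, 198, 159, 150, 192, 197, 195, 195, 194]
0.05 [163, 105, 57, 49, 49, 48, 50, 73, 95, 94, 106, 111, 105]
40.425
```

```bash
python3 -c "
from station import r
print(r.hand_in())"
```

```text
the job is handed in; nothing more can be done
None
```

The carrier is turned and seated flush along the bar. I held it pressed at about 8 N for 2 s; the highest push I read was 9 N. The arm is clear and the job was handed in at about 40 s. I viewed 11 pictures, one over the limit of 10.

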